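# Seat the round carafe in its drip-tray ring

## Robot

A 7-joint arm with a two-finger parallel gripper is mounted at the origin on the work surface. World frame = base frame: x ahead of the robot, y to its left, z up, the work surface at z = 0. Lengths are in m, angles in rad, forces in N, time in s.
With the tool pointing down it reaches from about 0.425 to 0.95 m from the base axis. Payload 16.7 kg.
Tool frame: the origin (TCP) lies on the centre line of the jaws, within the pads' length; the fingertips stand 22 mm ahead of it and the grasp point (between the pads) lies 3 mm ahead of it (nose_length is the distance from the TCP to the fingertips, in m); x points along the fingers, y is the direction in which the jaws open and shut, and the axes are right-handed (so a half turn about x gives the same grasp; the last joint's range is limited). The gripper opens to 94 mm and grips with 3 to 60 N. Pads are 16 mm wide; open, the fingers measure 119 mm over their backs; the gripper's body (75 mm by 177 mm) begins 78 mm behind the grasp point.
Start: joints at [1.194, 0.426, 0.074, 1.606, -0.034, 1.111, -0.067], TCP at [0.152, -0.658, 0.227] pointing down, gripper open.
Joint ranges: [-2.85, 2.85], [-0.5, 2.14], [-1.23, 1.37], [0.21, 2.46], [-1.02, 4.16], [0.16, 2.05], [-2.73, 2.73]. Speed limits (rad/s): [1.89, 1.89, 2.39, 2.39, 3.01, 3.01, 3.01].

## Interface

Orientations are given as a rotation vector (axis times angle).
In Python, from rig import * gives the robot as it stands.
- The arm moves only by the tool play_rows, never from a script. Its arguments are lists of equal length, an entry for each row: "translation": the shift along the tool's x, y, z in m, a list of three; "twist": the turn, a rotation vector about the tool's x, y, z in degrees, a list of three; "grip": the finger opening in m, from 0 to 0.094. In form: {"translation": [[x, y, z], ...], "twist": [[ax, ay, az], ...], "grip": [grip, ...]}. A call has 1 to 5 rows; each row is the pose to reach, as a shift and turn from the pose commanded when the call began, along the tool's axes at that moment; what a row does not reach only later rows make up. A row lasts 1/8 s, in which the tool goes at most 62.5 mm and 10.7 degrees, less where a joint would pass 70% of its speed; a pose out of reach is approached as far as the arm can. A call with a gripper value outside its range is refused whole. The fingers move at their own pace and stop on an object; "squeeze" is the grip in N (left out, the last holds). Time passes only in rows, so rows that repeat a pose let the fingers close. It gives the time, the measured TCP pose, the force and the opening at its end, in the units of the state.
- state(): the state, without advancing time (a new reading comes with each control period).
- get_image(name): name is "scene" or "top" or "wrist"; returns (picture, depth): 400x640x3 uint8, red, green, blue; 400x640 float32, m along the optical axis (not along the pixel's ray), 0 where there is no reading.
- camera_info(name): a dict with "intrinsics" (3x3 intrinsics, pixels), "T" (4x4, takes a point from camera to world coordinates). Camera axes: x right, y down, z forward; pixel columns grow to the right and rows downward; lengths in m; the calibration is good to about 2 mm. A picture is of the moment at which its call begins: read the wrist's pose just before it. camera_info takes no time and is no camera call; for the wrist camera it gives the pose at the moment of the call.
- job_done(): hands the job in, once; it reports no verdict.
The state is a dict: "clock": time; "joint_positions": joint angles; "qd": joint speeds; "tau": joint torques, N m; "tool_pos": TCP position; "orientation": TCP orientation; "ft_force": force on the tool from outside, world axes, zero at the start; "moment": the same for the moment, N m; "width": finger opening in m.
Only numpy, scipy, OpenCV 4.12 (cv2) and the standard library are available. Lean on these libraries where they do the work, as an engineer would, in place of code of your own. Each camera call takes 0.05 s, during which the arm holds its last target.

## Task

Take the round-bottomed steel carafe out of the cork ring and set it gently into the wide steel ring on its drip tray, so that it sits upright and centred in the ring, and let go of it. The other drip tray, with the narrow ring, is not for it; leave the flat-bottomed steel bottle where it stands.

Things in the scene. Friction and masses are not known exactly. Their poses are not given: they have to be found in the camera images.
- carafe: closed steel carafe, 140 mm tall, 0.4 kg: a ball 80 mm in diameter (its round bottom) with a straight round neck 32 mm in diameter, 77 to 140 mm up, the last 18 mm a black cap of equal diameter. Weight low down. Origin at the ball's lowest point, z up along the neck. It starts upright in a fixed cork ring (90 mm across, 18 mm high), lowest point 8 mm above the table
- carafe_ball (a point): the centre of the carafe's ball, on the neck's axis, 40 mm above the carafe's lowest point
- wide_seat (a point): where the ball's centre belongs: on the axis of the wide steel ring, 26 mm above its top edge. The level ring (60 mm inside, 76 mm outside diameter, 8 mm thick, top 60 mm above the table) stands on three posts on a fixed white drip tray 110 mm square, 20 mm high. A second such tray has a ring only 32 mm inside, 48 mm outside, same height: not the one meant
- bottle: flat-bottomed steel bottle, loose, not to be moved: 140 mm tall, cylindrical body 66 mm in diameter, neck and black cap like the carafe's (32 mm). It stands directly on the table. Origin at the centre of its underside
Not all that is in view belongs to the job. Leave any red look-alike of the part that bears wide_seat alone. Leave any pink look-alike of the carafe alone.

How it is judged:
By the outcome, as a careful person would: the job done as asked, in the order asked, and still so for the second after the job is handed in, with the robot touching nothing.
It also fails if it takes over 35 s, if anything falls off the work surface, if the arm or the gripper's body presses on something with over 40 N, if the wrist force passes 120 N, or if a joint passes its speed limit or range.

## Working session

There is one attempt and no reset: what is moved stays moved. The work goes in short steps, Python scripts to look and compute and a tool call to move; the robot and the scene stay as the last step left them, time stands still between calls to the robot, and variables do not carry over. Pictures are saved under pics/ and viewed, and the job is handed in when it is done.

Besides the shell and the picture viewer there is one more tool, called after "Call:" as name(argument=value, ...), one argument or row to a line, values as JSON. play_rows: Moves the arm, as the interface text tells. Its arguments: {"type":"object","properties":{"translation":{"type":"array"},"twist":{"type":"array"},"grip":{"type":"array"},"squeeze":{"type":"number"}},"required":["translation","twist","grip"]}

```bash
mkdir -p pics; python3 - <<'E'
from rig import *
import cv2,numpy as np
np.set_printoptions(precision=4,suppress=True)
print(state())
for n in ["scene","top"]:
    im,d=get_image(n); np.savez(f"{n}0.npz",im=im,d=d,K=camera_info(n)["intrinsics"],T=camera_info(n)["T"])
    print(n,camera_info(n)); cv2.imwrite(f"pics/{n}0.png",im[:,:,::-1])
E
```

```text
{'clock': 0.0, 'joint_positions': array([ 1.1935,  0.4267,  0.0738,  1.6066, -0.0341,  1.1108, -0.0671]), 'qd': array([ 0.0015, -0.0003,  0.0006, -0.0007, -0.0009, -0.0008, -0.0003]), 'tau': array([  0.0003, -93.5818,   3.6668, -45.4188,  -0.0488,   0.0203,
         0.    ]), 'tool_pos': array([ 0.1523, -0.6572,  0.2268]), 'orientation': array([ 2.1011,  0.2416, -2.1016]), 'ft_force': array([-0.2765, -0.9464,  0.456 ]), 'moment': array([-0.0005,  0.0065, -0.0059]), 'width': 0.09385197714775721}
scene {'intrinsics': array([[516.1608,   0.    , 318.5303],
       [  0.    , 516.1608, 198.7074],
       [  0.    ,   0.    ,   1.    ]]), 'T': array([[ 0.373 ,  0.69  , -0.6203,  1.2558],
       [ 0.9278, -0.2709,  0.2566, -0.2358],
       [ 0.009 , -0.6712, -0.7412,  0.9606],
       [ 0.    ,  0.    ,  0.    ,  1.    ]])}
top {'intrinsics': array([[430.8661,   0.    , 324.8654],
       [  0.    , 430.8661, 200.4857],
       [  0.    ,   0.    ,   1.    ]]), 'T': array([[ 0.0209, -0.9875,  0.1565,  0.4019],
       [-0.9994, -0.0252, -0.0252,  0.0509],
       [ 0.0289, -0.1559, -0.9874,  1.0536],
       [ 0.    ,  0.    ,  0.    ,  1.    ]])}
```

View pics/scene0.png

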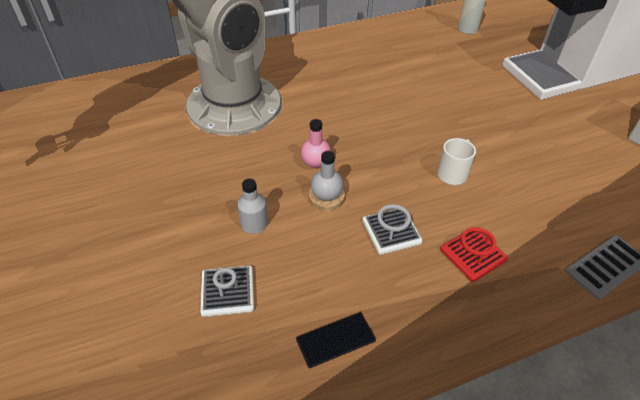

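View pics/top0.png

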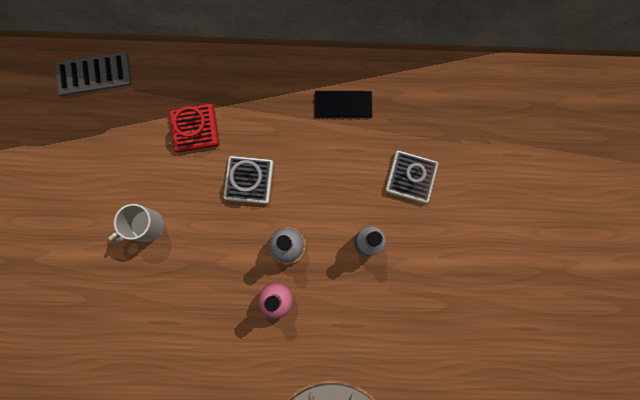

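The scene view shows the carafe at (327,185) in its cork ring and the wide ring at (394,217). The bottle is at (252,208), the narrow ring at (225,279), the pink look-alike at (316,150) and the red one at (474,250). In the top view, the carafe cap is at (284,243) and the wide ring at (245,177).

```bash
cat > h.py <<'E'
import numpy as np,cv2
np.set_printoptions(precision=4,suppress=True)
def cloud(n):
    f=np.load(n); d=f["d"];K=f["K"];T=f["T"]
    v,u=np.mgrid[:d.shape[0],:d.shape[1]]
    P=np.stack([(u-K[0,2])/K[0,0]*d,(v-K[1,2])/K[1,1]*d,d],-1)@T[:3,:3].T+T[:3,3]
    P[d==0]=np.nan
    return f["im"],P,K,T
def ray(u,v,K,T,z):
    r=T[:3,:3]@np.array([(u-K[0,2])/K[0,0],(v-K[1,2])/K[1,1],1]); t=(z-T[2,3])/r[2]
    return T[:3,3]+t*r
def circ(x,y):
    A=np.c_[2*x,2*y,np.ones(len(x))]; s=np.linalg.lstsq(A,x*x+y*y,rcond=None)[0]
    return s[0],s[1],np.sqrt(s[2]+s[0]**2+s[1]**2)
E
python3 - <<'E'
from h import *
boxes={"scene":dict(car=(300,150,355,215),bot=(230,178,275,240),pink=(295,118,335,170),wide=(370,200,420,245),nar=(205,262,245,300)),
"top":dict(car=(262,222,312,268),bot=(352,222,392,262),pink=(255,278,300,325),wide=(220,152,278,210),nar=(380,148,445,208))}
for n in boxes:
    im,P,K,T=cloud(n+"0.npz")
    print(n,"table z",np.nanmedian(P[300:380,100:200,2]) )
    for k,(a,b,c,d) in boxes[n].items():
        p=P[b:d,a:c]; col=im[b:d,a:c].astype(int)
        if k in("wide","nar"):
            m=(p[...,2]>.048)&(p[...,2]<.075)
            v,u=np.nonzero(m); q=p[m]
            R=np.array([ray(uu+a,vv+b,K,T,.06) for uu,vv in zip(u,v)])
            print(k,m.sum(),"depth mean",q.mean(0), "z p90",np.percentile(q[:,2],90))
            mm=m.astype(np.uint8)
            cs,h=cv2.findContours(mm,cv2.RETR_CCOMP,cv2.CHAIN_APPROX_NONE)
            for cc in cs:
                if len(cc)>12:
                    Q=np.array([ray(x+a,y+b,K,T,.06) for x,y in cc[:,0]]); print("   contour",len(cc),circ(Q[:,0],Q[:,1]))
        else:
            m=(col.max(-1)<50)&(p[...,2]>.1); q=p[m]
            print(k,m.sum(),"zmax",np.percentile(q[:,2],95),"cap mean",q.mean(0))
            t=q[q[:,2]>np.percentile(q[:,2],95)-.006]; print("   top",len(t),t.mean(0), (t.min(0)+t.max(0))/2)
            if k=="car" or k=="pink":
                s=(p[...,2]>.03)&(p[...,2]<.075)&~m; q=p[s]
                A=np.c_[2*q,np.ones(len(q))]; x=np.linalg.lstsq(A,(q**2).sum(1),rcond=None)[0]
                print("   ball",x[:3],np.sqrt(x[3]+x[:3]@x[:3]))
E
```

```text
scene table z 1.019423615611359e-05
car 130 zmax 0.14970530303315366 cap mean [0.4618 0.1139 0.1447]
   top 90 [0.4596 0.1149 0.1475] [0.4588 0.1143 0.1474]
   ball [0.4194 0.1192 0.0414] 0.06947666690198005
bot 142 zmax 0.14235256021980303 cap mean [ 0.4749 -0.0791  0.1373]
   top 98 [ 0.4725 -0.0785  0.1401] [ 0.4707 -0.0783  0.1404]
pink 235 zmax 0.149265794200096 cap mean [0.4057 0.123  0.1415]
   top 94 [0.4571 0.115  0.1474] [0.4002 0.1143 0.1472]
   ball [0.3301 0.1363 0.0415] 0.038204594955821715
wide 341 depth mean [0.6168 0.2147 0.0589] z p90 0.062048307735225405
   contour 85 (np.float64(0.6170431987791376), np.float64(0.21452063887243406), np.float64(0.03811531280498898))
   contour 65 (np.float64(0.6175262531791696), np.float64(0.21445698848127068), np.float64(0.029262761714208718))
nar 255 depth mean [ 0.634  -0.1875  0.0587] z p90 0.06197898108280906
   contour 62 (np.float64(0.6348272930027525), np.float64(-0.18742281771267838), np.float64(0.02387901509780441))
   contour 40 (np.float64(0.6353200076250682), np.float64(-0.1872656159927472), np.float64(0.015378112305435
[... 415 characters left out ...]
 top 151 [0.3294 0.1333 0.1399] [0.3288 0.1332 0.1404]
   ball [0.3289 0.1345 0.0403] 0.03931109520900144
wide 328 depth mean [0.614  0.2141 0.0591] z p90 0.06154733118813181
   contour 89 (np.float64(0.6140087939780524), np.float64(0.21387551682363748), np.float64(0.03699675567975122))
   contour 72 (np.float64(0.613924198135046), np.float64(0.21369722916767436), np.float64(0.030425827181331327))
nar 193 depth mean [ 0.6326 -0.1883  0.059 ] z p90 0.06155508863504555
   contour 55 (np.float64(0.6323155693996113), np.float64(-0.18796226750052653), np.float64(0.023099788732575708))
   contour 38 (np.float64(0.6320608079653941), np.float64(-0.18766838419501933), np.float64(0.01621243540438792))
```

```bash
cat >> h.py <<'E'
from scipy.spatial.transform import Rotation as Ro
def Rt(yaw):  # tool x down; tool y at world azimuth yaw
    x=np.array([0,0,-1.]); y=np.array([np.cos(yaw),np.sin(yaw),0]); return np.c_[x,y,np.cross(x,y)]
def go(s,target,yaw):
    R=Ro.from_rotvec(s["orientation"]).as_matrix()
    return 1000*(R.T@(np.array(target)-s["tool_pos"])), np.degrees(Ro.from_matrix(R.T@Rt(yaw)).as_rotvec())
E
python3 - <<'E'
from h import *
from rig import *
s=state(); R=Ro.from_rotvec(s["orientation"]).as_matrix(); print(R)
y0=np.arctan2(R[1,1],R[0,1]);print("y az",np.degrees(y0))
for tgt,az in [([.45,-.42,.23],-43),([.52,-.15,.23],-16),([.457,.113,.23],13.9)]:
    for o in (90,-90):
        print(tgt,o,*go(s,tgt,np.radians(az+o)))
im,d=get_image("wrist"); cv2.imwrite("pics/w0.png",im[:,:,::-1]); print(camera_info("wrist")["T"])
E
```

```text
[[-0.0003  0.2258 -0.9742]
 [ 0.0011 -0.9742 -0.2258]
 [-1.     -0.0012  0.0001]]
y az -76.95266978360459
[0.45, -0.42, 0.23] 90 [  -2.9864 -163.8854 -343.5503] [-123.9527   -0.0688    0.0436]
[0.45, -0.42, 0.23] -90 [  -2.9864 -163.8854 -343.5503] [56.0473  0.037   0.0585]
[0.52, -0.15, 0.23] 90 [  -2.7116 -411.112  -472.6973] [-150.9526   -0.0856    0.0292]
[0.52, -0.15, 0.23] -90 [  -2.7116 -411.112  -472.6973] [29.0473  0.0217  0.0636]
[0.457, 0.113, 0.23] 90 [  -2.3985 -681.5448 -470.6976] [179.1473   0.1037  -0.0071]
[0.457, 0.113, 0.23] -90 [  -2.3985 -681.5448 -470.6976] [-0.8527  0.0045  0.0663]
[[ 0.2258 -0.9415 -0.2502  0.2256]
 [-0.9742 -0.2185 -0.057  -0.6419]
 [-0.001   0.2566 -0.9665  0.3846]
 [ 0.      0.      0.      1.    ]]
```

View pics/w0.png

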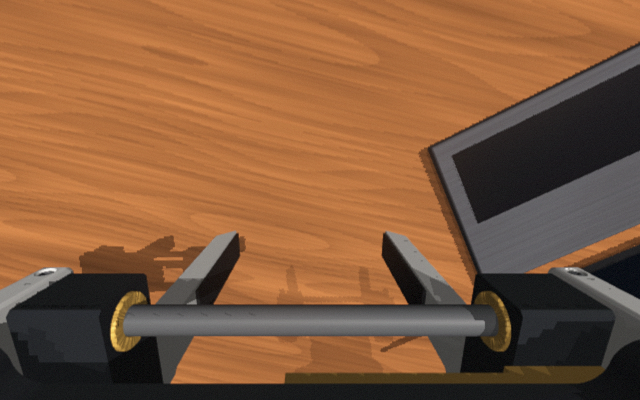

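The wrist view shows open fingers at (205,270) and (415,270), with nothing between them. The jaws already have the orientation I want at the carafe, so I only need translations.

Call:
play_rows(
  translation=[
    [0,-0.023,-0.049],
    [0,-0.046,-0.098],
    [0,-0.07,-0.147],
    [0,-0.093,-0.196],
    [0,-0.117,-0.245],
  ],
  twist=[
    [0,0,0],
    [0,0,0],
    [0,0,0],
    [0,0,0],
    [0,0,0],
  ],
  grip=[0.094,0.094,0.094,0.094,0.094],
)

```text
clock: 0.78
tool_pos: [0.3658, -0.4869, 0.2274]
orientation: [2.101, 0.24, -2.101]
ft_force: [0.2, -1.6, 0.5]
width: 0.094
```

Call:
play_rows(
  translation=[
    [0,-0.023,-0.049],
    [0,-0.047,-0.098],
    [0,-0.097,-0.124],
    [0,-0.147,-0.15],
    [0,-0.197,-0.176],
  ],
  twist=[
    [0,0,0],
    [0,0,0],
    [0,0,0],
    [0,0,0],
    [0,0,0],
  ],
  grip=[0.094,0.094,0.094,0.094,0.094],
)

```text
clock: 1.4
tool_pos: [0.4918, -0.2548, 0.2274]
orientation: [2.101, 0.24, -2.101]
ft_force: [1.4, -0.5, 0.7]
width: 0.094
```

Call:
play_rows(
  translation=[
    [0,-0.05,-0.026],
    [0,-0.1,-0.052],
    [0,-0.15,-0.05],
    [0,-0.2,-0.05],
    [0,-0.2,-0.05],
  ],
  twist=[
    [0,0,0],
    [0,0,0],
    [0,0,0],
    [0,0,0],
    [0,0,0],
  ],
  grip=[0.094,0.094,0.094,0.094,0.094],
)

```text
clock: 2.02
tool_pos: [0.4946, -0.047, 0.2277]
orientation: [2.098, 0.246, -2.098]
ft_force: [0.1, -1.4, 0.4]
width: 0.0942
```

```bash
python3 - <<'E'
from h import *
from rig import *
s=state(); print(s["clock"],s["tool_pos"],s["joint_positions"]); print(*go(s,[.457,.113,.23],np.radians(13.9-90)))
E
```

```text
2.025 [ 0.4946 -0.047   0.2277] [ 0.2325  0.1502 -0.2932  1.9815  0.0503  1.0167 -1.422 ]
[  -2.2539 -164.3571   -0.3686] [-0.5574 -0.012   0.0262]
```

Call:
play_rows(
  translation=[
    [0,-0.05,0],
    [0,-0.1,0],
    [0,-0.14,0],
    [0,-0.164,0],
    [0,-0.164,0],
  ],
  twist=[
    [0,0,0],
    [0,0,0],
    [0,0,0],
    [0,0,0],
    [0,0,0],
  ],
  grip=[0.094,0.094,0.094,0.094,0.094],
)

```text
clock: 2.65
tool_pos: [0.4581, 0.1101, 0.2275]
orientation: [2.1, 0.242, -2.1]
ft_force: [0.7, -0.9, -1.0]
width: 0.0937
```

```bash
python3 - <<'E'
from h import *
from rig import *
s=state(); im,d=get_image("wrist"); c=camera_info("wrist"); np.savez("w1.npz",im=im,d=d,K=c["intrinsics"],T=c["T"])
cv2.imwrite("pics/w1.png",im[:,:,::-1]); print(s["clock"],s["tool_pos"],s["qd"])
E
```

```text
2.65 [0.4581 0.1101 0.2275] [0.0275 0.0004 0.0367 0.0012 0.0051 0.0021 0.0291]
```

View pics/w1.png

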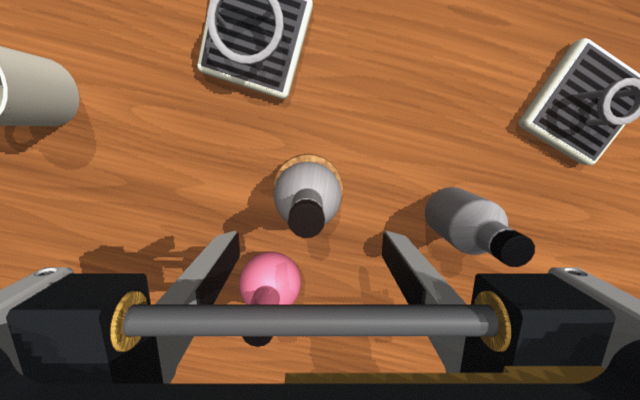

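The wrist view shows the carafe cap at (306,218), centred between the fingers. The wide ring is at (245,27), partly cut off, and the pink one is nearer the bottom at (270,280).

```bash
python3 - <<'E'
from h import *
from rig import *
im,P,K,T=cloud("w1.npz")
b=P[195:240,285:328]; m=(im[195:240,285:328].max(-1)<50)&(b[...,2]>.12); q=b[m]; t=q[q[:,2]>.142]
print(len(t),t.mean(0),(t.min(0)+t.max(0))/2)
v,u=np.nonzero(m)
b=P[160:235,268:350].reshape(-1,3); q=b[(b[:,2]>.03)&(b[:,2]<.075)]
A=np.c_[2*q,np.ones(len(q))]; x=np.linalg.lstsq(A,(q**2).sum(1),rcond=None)[0]
print("ball",x[:3],np.sqrt(x[3]+x[:3]@x[:3]))
b=P[0:75,195:295]; m=(b[...,2]>.05)&(b[...,2]<.07)
v,u=np.nonzero(m); q=b[m]; c=circ(q[:,0],q[:,1]); print("ring",c,q[:,2].mean())
for y in range(0,70,6):print(y, u[v==y].min()+195 if (v==y).any() else 0, u[v==y].max()+195 if (v==y).any() else 0)
s=state()
print(*go(s,[.457,.113,.123],np.radians(-76)))
E
```

```text
980 [0.4572 0.1112 0.1481] [0.4567 0.1109 0.146 ]
ball [0.4557 0.1108 0.0483] 0.03964973762723799
ring (np.float64(0.6141552161049445), np.float64(0.20987835978633596), np.float64(0.03352922948572981)) 0.059519737729014845
0 210 276
6 208 279
12 207 281
18 207 282
24 207 282
30 209 282
36 210 281
42 213 279
48 217 276
54 223 271
60 231 263
66 0 0
[104.4209  -4.3153   0.3588] [-0.924   0.01   -0.0065]
```

Call:
play_rows(
  translation=[
    [0.025,0,0],
    [0.05,0,0],
    [0.075,0,0],
    [0.095,0,0],
    [0.103,0,0],
  ],
  twist=[
    [0,0,0],
    [0,0,0],
    [0,0,0],
    [0,0,0],
    [0,0,0],
  ],
  grip=[0.094,0.094,0.094,0.094,0.094],
)

```text
clock: 3.32
tool_pos: [0.4581, 0.1077, 0.1235]
orientation: [2.1, 0.238, -2.103]
ft_force: [-0.3, 0.0, 0.7]
width: 0.0942
```

```bash
python3 - <<'E'
from h import *
from rig import *
s=state(); im,d=get_image("wrist"); c=camera_info("wrist"); np.savez("w2.npz",im=im,d=d,K=c["intrinsics"],T=c["T"])
cv2.imwrite("pics/w2.png",im[:,:,::-1]); print(s["clock"],s["tool_pos"],s["ft_force"])
im,P,K,T=cloud("w2.npz")
m=(im.max(-1)<50)&(P[...,2]>.14)&(P[...,2]<.155)&(abs(P[...,0]-.457)<.022)&(abs(P[...,1]-.111)<.022); t=P[m]; print(len(t),t.mean(0),(t.min(0)+t.max(0))/2)
E
```

```text
3.325 [0.4581 0.1077 0.1235] [-0.3406  0.0195  0.6538]
2747 [0.4585 0.1131 0.1476] [0.457  0.1129 0.145 ]
```

View pics/w2.png

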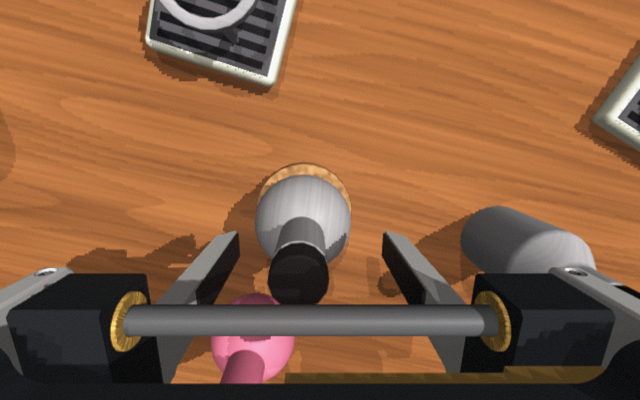

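The cap is at (299,272), left of the finger midline at about col 311, so I'll shift about 4.5 mm along -y before closing.

Call:
play_rows(
  translation=[
    [0,-0.0045,0],
    [0,-0.0045,0],
    [0,-0.0045,0],
  ],
  twist=[
    [0,0,0],
    [0,0,0],
    [0,0,0],
  ],
  grip=[0.06,0.045,0.045],
  squeeze=25,
)

```text
clock: 3.75
tool_pos: [0.4575, 0.1138, 0.1251]
orientation: [2.102, 0.24, -2.1]
ft_force: [1.0, -0.2, 0.1]
width: 0.0672
```

```bash
python3 - <<'E'
from h import *
from rig import *
s=state(); im,d=get_image("wrist"); c=camera_info("wrist"); np.savez("w3.npz",im=im,d=d,K=c["intrinsics"],T=c["T"])
cv2.imwrite("pics/w3.png",im[:,:,::-1]); print(s["clock"],s["tool_pos"],s["ft_force"],s["width"])
E
```

```text
3.75 [0.4575 0.1138 0.1251] [ 0.9815 -0.1664  0.1144] 0.06722996692562314
```

View pics/w3.png

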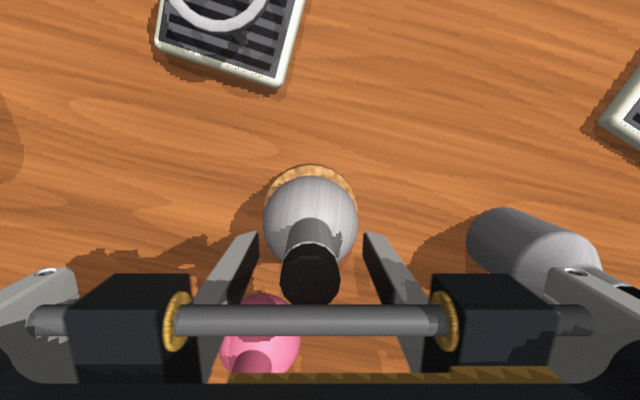

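The cap is at col 310 and the finger midline at col 311, so the jaws are centred. Closing now.

Call:
play_rows(
  translation=[
    [0,0,0],
    [0,0,0],
    [0,0,0],
    [0,0,0],
    [0,0,0],
  ],
  twist=[
    [0,0,0],
    [0,0,0],
    [0,0,0],
    [0,0,0],
    [0,0,0],
  ],
  grip=[0.05,0.036,0.02,0.01,0.01],
  squeeze=25,
)

```text
clock: 4.42
tool_pos: [0.4571, 0.1138, 0.1245]
orientation: [2.101, 0.241, -2.101]
ft_force: [0.3, 1.6, -0.5]
width: 0.0317
```

Call:
play_rows(
  translation=[
    [0,0,0],
    [0,0,0],
    [0,0,0],
    [0,0,0],
  ],
  twist=[
    [0,0,0],
    [0,0,0],
    [0,0,0],
    [0,0,0],
  ],
  grip=[0.01,0.01,0.01,0.01],
)

```text
clock: 4.92
tool_pos: [0.4571, 0.1137, 0.1245]
orientation: [2.101, 0.24, -2.101]
ft_force: [-0.7, 1.9, -0.4]
width: 0.0318
```

Call:
play_rows(
  translation=[
    [-0.01,0,0],
    [-0.03,0,0],
    [-0.055,0,0],
    [-0.08,0,0],
    [-0.09,0,0],
  ],
  twist=[
    [0,0,0],
    [0,0,0],
    [0,0,0],
    [0,0,0],
    [0,0,0],
  ],
  grip=[0.01,0.01,0.01,0.01,0.01],
)

```text
clock: 5.55
tool_pos: [0.4575, 0.1136, 0.216]
orientation: [2.103, 0.24, -2.099]
ft_force: [0.3, -0.1, -3.3]
width: 0.0315
```

```bash
python3 - <<'E'
from h import *
from rig import *
s=state(); print(s["tool_pos"],s["ft_force"],s["width"])
for n in ["wrist","scene"]:
    im,d=get_image(n); c=camera_info(n); np.savez(n+"4.npz",im=im,d=d,K=c["intrinsics"],T=c["T"]); cv2.imwrite(f"pics/{n}4.png",im[:,:,::-1])
print(*go(s,[.615,.213,.214],np.radians(-76.95)))
E
```

```text
[0.4575 0.1136 0.216 ] [ 0.2847 -0.1068 -3.3427] 0.031529005603008906
[   2.3034  -61.3278 -175.8098] [-0.0171 -0.1008 -0.0158]
```

View pics/scene4.png

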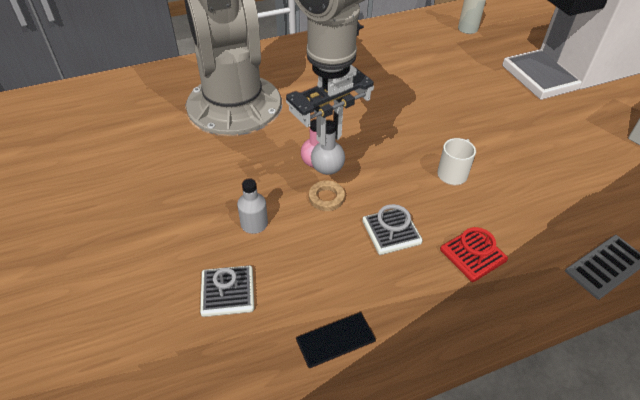

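View pics/wrist4.png

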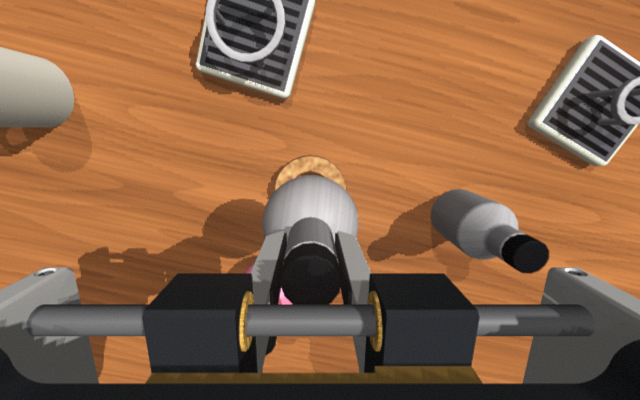

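The scene view shows the carafe lifted upright in the gripper at (328,150), with the cork ring empty at (327,195). I'll go most of the way to the ring, then measure ball and ring in the same view.

Call:
play_rows(
  translation=[
    [0,-0.008,-0.02],
    [0,-0.02,-0.05],
    [0,-0.035,-0.085],
    [0,-0.043,-0.105],
    [0,-0.043,-0.105],
  ],
  twist=[
    [0,0,0],
    [0,0,0],
    [0,0,0],
    [0,0,0],
    [0,0,0],
  ],
  grip=[0.01,0.01,0.01,0.01,0.01],
)

```text
clock: 6.28
tool_pos: [0.5499, 0.1801, 0.2128]
orientation: [2.098, 0.242, -2.103]
ft_force: [-0.8, -0.1, -4.3]
width: 0.0316
```

Call:
play_rows(
  translation=[
    [0,0,0],
    [0,0,0],
  ],
  twist=[
    [0,0,0],
    [0,0,0],
  ],
  grip=[0.01,0.01],
)

```text
clock: 6.52
tool_pos: [0.5492, 0.1787, 0.2143]
orientation: [2.1, 0.239, -2.101]
ft_force: [0.5, -0.0, -3.3]
width: 0.0315
```

```bash
cat >>h.py <<'E'
def sph(q):
    for _ in range(4):
        A=np.c_[2*q,np.ones(len(q))]; x=np.linalg.lstsq(A,(q**2).sum(1),rcond=None)[0]
        c=x[:3]; r=np.sqrt(x[3]+c@c); e=abs(np.linalg.norm(q-c,axis=1)-r); q=q[e<max(.0015,np.percentile(e,60))]
    return c,r,len(q)
E
python3 - <<'E'
from h import *
from rig import *
s=state(); print(s["clock"],s["tool_pos"],s["ft_force"],s["width"])
for n in ["wrist","top"]:
    im,d=get_image(n); c=camera_info(n); np.savez(n+"5.npz",im=im,d=d,K=c["intrinsics"],T=c["T"]); cv2.imwrite(f"pics/{n}5.png",im[:,:,::-1])
    im,P,K,T=cloud(n+"5.npz")
    tp=s["tool_pos"]
    m=(P[...,2]>.11)&(P[...,2]<.165)&(np.hypot(P[...,0]-tp[0],P[...,1]-tp[1])<.05)
    print(n,"ball",sph(P[m]))
    m=(P[...,2]>.048)&(P[...,2]<.07)&(np.hypot(P[...,0]-.615,P[...,1]-.213)<.045)
    cs,h=cv2.findContours(m.astype(np.uint8),cv2.RETR_CCOMP,cv2.CHAIN_APPROX_NONE)
    for cc in cs:
        if len(cc)>30:
            Q=np.array([ray(x,y,K,T,.06) for x,y in cc[:,0]]); print("   ring contour",len(cc),circ(Q[:,0],Q[:,1]))
E
```

```text
6.525 [0.5492 0.1787 0.2143] [ 0.4553 -0.035  -3.3433] 0.031459068767757864
wrist ball (array([0.548 , 0.1769, 0.1384]), np.float64(0.03960187291679676), 2276)
   ring contour 208 (np.float64(0.6152592835965255), np.float64(0.2123432213461517), np.float64(0.037092672160845636))
   ring contour 165 (np.float64(0.6153266195727334), np.float64(0.21204943387115838), np.float64(0.029741279840265415))Traceback (most recent call last):
  File "<stdin>", line 9, in <module>
  File "h.py", line 24, in sph
    c=x[:3]; r=np.sqrt(x[3]+c@c); e=abs(np.linalg.norm(q-c,axis=1)-r); q=q[e<max(.0015,np.percentile(e,60))]
                                                                                       ~~~~~~~~~~~~~^^^^^^
    return _quantile_unchecked(
        a, q, axis, out, overwrite_input, method, keepdims, weights)
    return _ureduce(a,
                    func=_quantile_ureduce_func,
    ...<5 lines>...
                    overwrite_input=overwrite_input,
                    method=method)
    r = func(a, **kwargs)
    result = _quantile(arr,
                       quantiles=q,
    ...<2 lines>...
                       out=out,
                       weights=wgt)
    slices_having_nans = np.isnan(arr[-1, ...])
                                  ~~~^^^^^^^^^
IndexError: index -1 is out of bounds for axis 0 with size 0
```

View pics/wrist5.png

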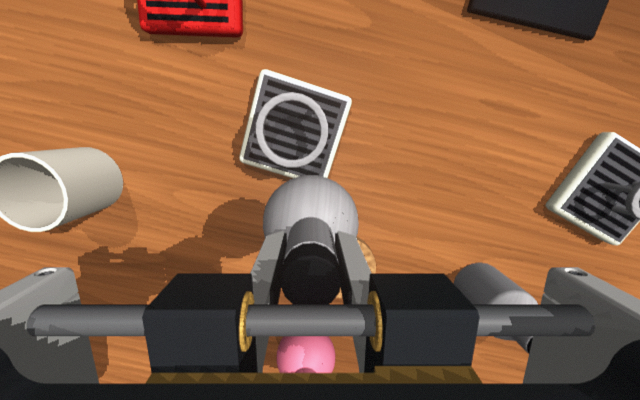

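View pics/top5.png

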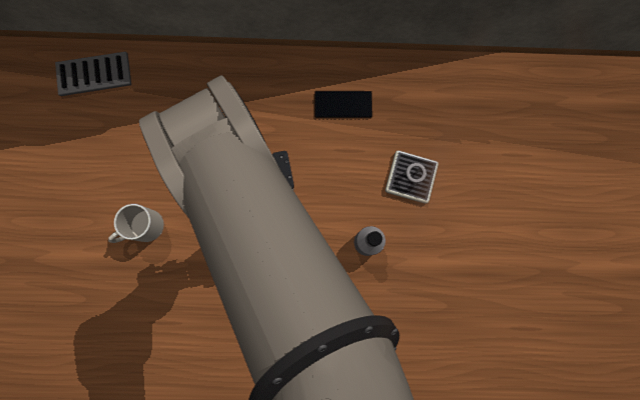

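The wrist view shows the wide ring at (292,130) and the held ball at (311,215). From this view the ball has to move (+67, +35) mm in world x, y.

Call:
play_rows(
  translation=[
    [0,-0.006,-0.02],
    [0,-0.012,-0.045],
    [0,-0.017,-0.065],
    [0,-0.0192,-0.0735],
    [0,-0.0192,-0.0735],
  ],
  twist=[
    [0,0,0],
    [0,0,0],
    [0,0,0],
    [0,0,0],
    [0,0,0],
  ],
  grip=[0.01,0.01,0.01,0.01,0.01],
)

```text
clock: 7.25
tool_pos: [0.6168, 0.2145, 0.2143]
orientation: [2.1, 0.24, -2.101]
ft_force: [-0.6, 0.2, -4.7]
width: 0.0313
```

Call:
play_rows(
  translation=[
    [0.01,0,0],
    [0.02,0,0],
    [0.03,0,0],
    [0.03,0,0],
    [0.03,0,0],
  ],
  twist=[
    [0,0,0],
    [0,0,0],
    [0,0,0],
    [0,0,0],
    [0,0,0],
  ],
  grip=[0.01,0.01,0.01,0.01,0.01],
)

```text
clock: 7.88
tool_pos: [0.6171, 0.2146, 0.1846]
orientation: [2.101, 0.24, -2.101]
ft_force: [-0.7, 0.6, -4.5]
width: 0.0314
```

```bash
python3 - <<'E'
from h import *
from rig import *
s=state(); print(s["clock"],s["tool_pos"],s["ft_force"],s["width"])
tp=s["tool_pos"]
for n in ["wrist","scene"]:
    im,d=get_image(n); c=camera_info(n); np.savez(n+"6.npz",im=im,d=d,K=c["intrinsics"],T=c["T"]); cv2.imwrite(f"pics/{n}6.png",im[:,:,::-1])
    if n=="scene": cv2.imwrite("pics/s6c.png",cv2.resize(im[120:270,310:490,::-1],None,fx=4,fy=4))
    im,P,K,T=cloud(n+"6.npz")
    m=(P[...,2]>.085)&(P[...,2]<.135)&(np.hypot(P[...,0]-tp[0],P[...,1]-tp[1])<.05)
    print(n,m.sum(),"ball",sph(P[m]) if m.sum()>20 else 0)
    m=(P[...,2]>.05)&(P[...,2]<.066)&(np.hypot(P[...,0]-.615,P[...,1]-.213)<.045)&(np.hypot(P[...,0]-.615,P[...,1]-.213)>.025)
    q=P[m]; Q=np.array([ray(x,y,K,T,.06) for y,x in np.argwhere(m)]); print("ring px",len(q),circ(Q[:,0],Q[:,1]))
E
```

```text
7.875 [0.6171 0.2146 0.1846] [-0.683   0.6406 -4.4959] 0.03138486217213968
wrist 2212 ball (array([0.6154, 0.2127, 0.1086]), np.float64(0.03965244660805954), 2212)
ring px 294 (np.float64(0.6168340017500177), np.float64(0.21278511721626592), np.float64(0.034570588197082384))
scene 584 ball (array([0.6152, 0.2165, 0.1087]), np.float64(0.0393347550285038), 440)
ring px 203 (np.float64(0.6180434031105472), np.float64(0.21388653270481212), np.float64(0.03374595528096629))
```

View pics/wrist6.png

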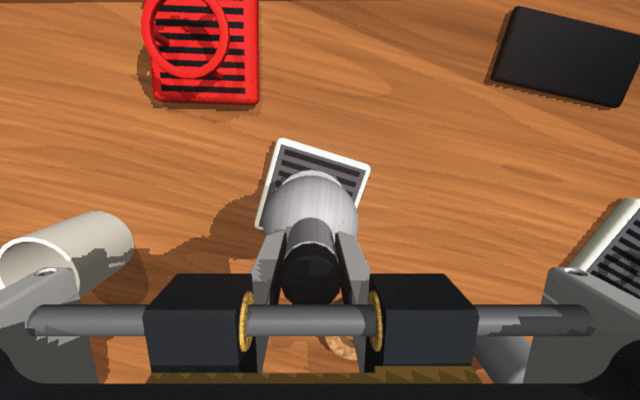

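View pics/s6c.png

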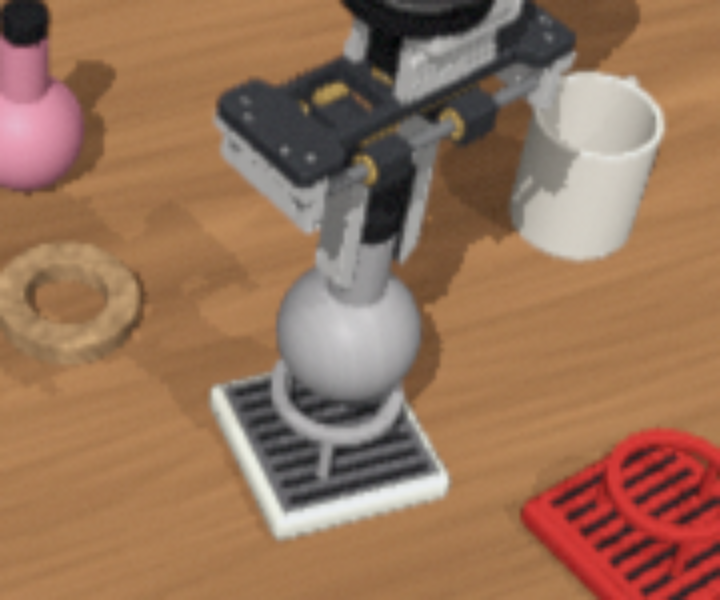

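The scene crop shows the ball above the wide ring, slightly right of it (ball centre near crop col 349, ring near 339). I'll check with projections whether that is only perspective.

```bash
python3 - <<'E'
from h import *
im,P,K,T=cloud("scene6.npz")
Ti=np.linalg.inv(T)
def proj(p): c=Ti[:3,:3]@p+Ti[:3,3]; return K[:2,:2]@(c[:2]/c[2])+K[:2,2]
o=np.array([310,120])
for p in ([.6173,.2145,.1086],[.6173,.2145,.06],[.6152,.2165,.1086],[.6153,.2127,.1086]): print(p,(proj(np.array(p))-o)*4)
# ball silhouette: pixels near in depth to ball
m=(P[...,2]>.07)&(P[...,2]<.142)&(np.hypot(P[...,0]-.616,P[...,1]-.215)<.046)
for y in range(188,222,2):
    u=np.nonzero(m[y])[0]; 
    if len(u): print(y,(y-120)*4,(u.min()-310)*4,(u.max()-309)*4,(u.min()+u.max()-619)*2)
E
```

```text
[0.6173, 0.2145, 0.1086] [344.7578 331.7532]
[0.6173, 0.2145, 0.06] [334.5041 388.3545]
[0.6152, 0.2165, 0.1086] [346.1985 328.1365]
[0.6153, 0.2127, 0.1086] [340.1856 330.1312]
188 272 304 396 350
190 280 296 404 350
192 288 288 408 348
194 296 284 412 348
196 304 280 416 348
198 312 276 420 348
200 320 276 420 348
202 328 276 420 348
204 336 276 420 348
206 344 276 420 348
208 352 280 416 348
210 360 284 408 346
212 368 288 408 348
214 376 296 404 350
216 384 304 392 348
218 392 316 380 348
```

Both views agree the ball is centred to within about 1 mm, so I'll lower it slowly with a 0.5 mm correction.

Call:
play_rows(
  translation=[
    [0.005,0.0005,0],
    [0.01,0.0005,0],
    [0.014,0.0005,0],
    [0.017,0.0005,0],
    [0.019,0.0005,0],
  ],
  twist=[
    [0,0,0],
    [0,0,0],
    [0,0,0],
    [0,0,0],
    [0,0,0],
  ],
  grip=[0.01,0.01,0.01,0.01,0.01],
)

```text
clock: 8.6
tool_pos: [0.6171, 0.2141, 0.1653]
orientation: [2.101, 0.24, -2.101]
ft_force: [-0.7, -0.4, -4.2]
width: 0.0318
```

Call:
play_rows(
  translation=[
    [0.001,0,0],
    [0.002,0,0],
    [0.002,0,0],
  ],
  twist=[
    [0,0,0],
    [0,0,0],
    [0,0,0],
  ],
  grip=[0.01,0.01,0.01],
)

```text
clock: 8.98
tool_pos: [0.6171, 0.2141, 0.1635]
orientation: [2.101, 0.24, -2.101]
ft_force: [0.8, 0.7, -4.0]
width: 0.0318
```

Call:
play_rows(
  translation=[
    [0.0005,0,0],
    [0.001,0,0],
    [0.001,0,0],
  ],
  twist=[
    [0,0,0],
    [0,0,0],
    [0,0,0],
  ],
  grip=[0.01,0.01,0.01],
)

```text
clock: 9.35
tool_pos: [0.6172, 0.2142, 0.1627]
orientation: [2.101, 0.241, -2.101]
ft_force: [-0.9, 0.6, -0.8]
width: 0.0319
```

Call:
play_rows(
  translation=[
    [0.0005,0,0],
    [0.001,0,0],
    [0.001,0,0],
  ],
  twist=[
    [0,0,0],
    [0,0,0],
    [0,0,0],
  ],
  grip=[0.01,0.01,0.01],
)

```text
clock: 9.72
tool_pos: [0.6173, 0.2144, 0.1624]
orientation: [2.102, 0.241, -2.1]
ft_force: [-3.2, -0.5, 10.1]
width: 0.0313
```

Contact: the ball is seated, with a small sideways force towards -x. I'll back off slightly to relieve it, then ease the grip.

Call:
play_rows(
  translation=[
    [-0.0006,0,0.0006],
    [-0.0006,0,0.0006],
    [-0.0006,0,0.0006],
  ],
  twist=[
    [0,0,0],
    [0,0,0],
    [0,0,0],
  ],
  grip=[0.01,0.01,0.01],
)

```text
clock: 10.1
tool_pos: [0.6169, 0.2142, 0.1625]
orientation: [2.102, 0.241, -2.1]
ft_force: [-0.4, 1.1, 4.9]
width: 0.0315
```

Call:
play_rows(
  translation=[
    [0,0,0],
    [0,0,0],
    [0,0,0],
    [0,0,0],
  ],
  twist=[
    [0,0,0],
    [0,0,0],
    [0,0,0],
    [0,0,0],
  ],
  grip=[0.01,0.01,0.01,0.01],
  squeeze=4,
)

```text
clock: 10.6
tool_pos: [0.6167, 0.2142, 0.1623]
orientation: [2.101, 0.241, -2.1]
ft_force: [-0.7, 0.7, 6.4]
width: 0.0317
```

```bash
python3 - <<'E'
from h import *
from rig import *
s=state(); print(s["clock"],s["tool_pos"],s["ft_force"],s["width"])
tp=s["tool_pos"]
for n in ["wrist","scene"]:
    im,d=get_image(n); c=camera_info(n); np.savez(n+"7.npz",im=im,d=d,K=c["intrinsics"],T=c["T"]); cv2.imwrite(f"pics/{n}7.png",im[:,:,::-1])
    if n=="scene": cv2.imwrite("pics/s7c.png",cv2.resize(im[120:270,310:490,::-1],None,fx=4,fy=4))
    im,P,K,T=cloud(n+"7.npz")
    m=(P[...,2]>.07)&(P[...,2]<.115)&(np.hypot(P[...,0]-tp[0],P[...,1]-tp[1])<.05)
    print(n,m.sum(),"ball",sph(P[m]))
E
```

```text
10.6 [0.6167 0.2142 0.1623] [-0.7435  0.7229  6.4476] 0.03171945841477811
wrist 2575 ball (array([0.6151, 0.2123, 0.0864]), np.float64(0.039608967364709625), 2575)
scene 603 ball (array([0.615 , 0.2157, 0.0867]), np.float64(0.039301121960588985), 442)
```

View pics/s7c.png

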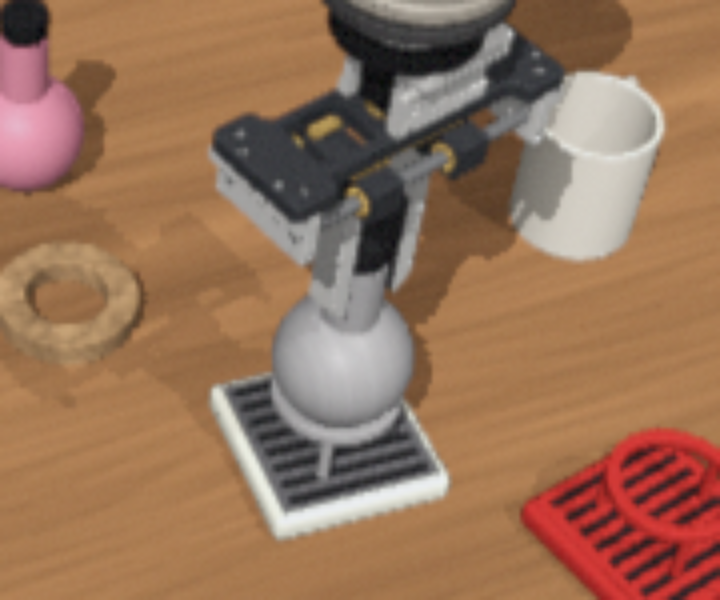

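The scene crop shows the ball seated in the ring, with its depth-fit centre at z 0.0864 against a nominal 0.086. Releasing now.

Call:
play_rows(
  translation=[
    [0,0,0],
    [0,0,0],
    [0,0,0],
    [0,0,0],
    [0,0,0],
  ],
  twist=[
    [0,0,0],
    [0,0,0],
    [0,0,0],
    [0,0,0],
    [0,0,0],
  ],
  grip=[0.033,0.036,0.042,0.05,0.06],
)

```text
clock: 11.32
tool_pos: [0.6165, 0.2139, 0.1621]
orientation: [2.101, 0.24, -2.101]
ft_force: [-0.3, -0.5, 0.6]
width: 0.0568
```

Call:
play_rows(
  translation=[
    [0,0,0],
    [0,0,0],
    [0,0,0],
  ],
  twist=[
    [0,0,0],
    [0,0,0],
    [0,0,0],
  ],
  grip=[0.07,0.07,0.07],
)

```text
clock: 11.7
tool_pos: [0.6166, 0.214, 0.1621]
orientation: [2.101, 0.24, -2.101]
ft_force: [0.0, 1.6, -0.8]
width: 0.0702
```

```bash
python3 - <<'E'
from h import *
from rig import *
s=state(); print(s["clock"],s["tool_pos"],s["ft_force"],s["width"])
for n in ["wrist","scene"]:
    im,d=get_image(n); cv2.imwrite(f"pics/{n}8.png",im[:,:,::-1])
    if n=="scene": cv2.imwrite("pics/s8c.png",cv2.resize(im[120:270,310:490,::-1],None,fx=4,fy=4))
E
```

```text
11.7 [0.6166 0.214  0.1621] [ 0.0442  1.5893 -0.7696] 0.07020720561734828
```

View pics/s8c.png

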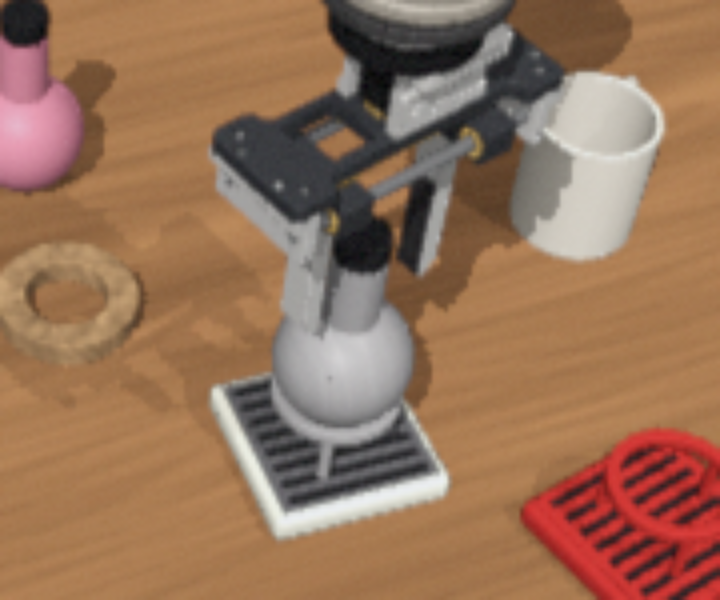

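View pics/wrist8.png

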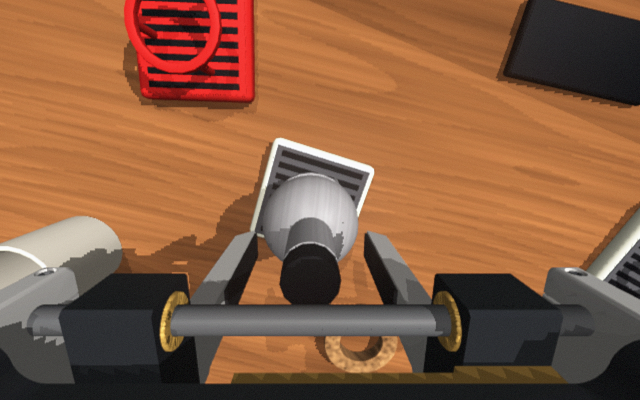

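The fingers are clear of the cap at (310,272), with a gap on both sides, and the carafe stands upright. Retracting straight up.

Call:
play_rows(
  translation=[
    [-0.01,0,0],
    [-0.03,0,0],
    [-0.06,0,0],
    [-0.09,0,0],
    [-0.12,0,0],
  ],
  twist=[
    [0,0,0],
    [0,0,0],
    [0,0,0],
    [0,0,0],
    [0,0,0],
  ],
  grip=[0.07,0.07,0.07,0.07,0.07],
)

```text
clock: 12.42
tool_pos: [0.6166, 0.2141, 0.2849]
orientation: [2.103, 0.241, -2.099]
ft_force: [-0.1, 0.1, -0.0]
width: 0.07
```

Call:
play_rows(
  translation=[
    [0,0.04,0.04],
    [0,0.09,0.07],
    [0,0.14,0.09],
    [0,0.19,0.09],
    [0,0.19,0.09],
  ],
  twist=[
    [0,0,0],
    [0,0,0],
    [0,0,0],
    [0,0,0],
    [0,0,0],
  ],
  grip=[0.07,0.07,0.07,0.07,0.07],
)

```text
clock: 13.05
tool_pos: [0.5723, 0.0044, 0.2837]
orientation: [2.105, 0.233, -2.102]
ft_force: [0.5, -0.1, 0.3]
width: 0.0702
```

Call:
play_rows(
  translation=[
    [0,0,0],
    [0,0,0],
    [0,0,0],
    [0,0,0],
  ],
  twist=[
    [0,0,0],
    [0,0,0],
    [0,0,0],
    [0,0,0],
  ],
  grip=[0.07,0.07,0.07,0.07],
)

```text
clock: 13.55
tool_pos: [0.5717, 0.0091, 0.2821]
orientation: [2.1, 0.241, -2.1]
ft_force: [-0.2, 0.6, -0.2]
width: 0.07
```

```bash
python3 - <<'E'
from h import *
from rig import *
s=state(); print(s["clock"],s["tool_pos"],s["ft_force"],s["width"])
for n in ["scene","top","scene"]:
    im,d=get_image(n); c=camera_info(n); np.savez(n+"9.npz",im=im,d=d,K=c["intrinsics"],T=c["T"]); cv2.imwrite(f"pics/{n}9.png",im[:,:,::-1])
    im,P,K,T=cloud(n+"9.npz")
    r=np.hypot(P[...,0]-.615,P[...,1]-.213)
    m=(P[...,2]>.072)&(P[...,2]<.115)&(r<.045); 
    if m.sum()>20: print(n,m.sum(),"ball",sph(P[m]))
    m=(P[...,2]>.176)&(P[...,2]<.195)&(r<.035); print("cap",m.sum(),P[m].mean(0), (P[m].min(0)+P[m].max(0))/2,np.percentile(P[m][:,2],95))
E
```

```text
13.55 [0.5717 0.0091 0.2821] [-0.2113  0.5621 -0.2188] 0.06999679051147996
scene 608 ball (array([0.6149, 0.2162, 0.0868]), np.float64(0.0393786481647478), 436)
cap 173 [0.6178 0.2134 0.1847] [0.6161 0.2145 0.183 ] 0.18874776630959758
top 483 ball (array([0.6147, 0.2145, 0.086 ]), np.float64(0.03943431471727854), 439)
cap 193 [0.6134 0.2137 0.1854] [0.6143 0.2143 0.183 ] 0.18800372915349278
scene 599 ball (array([0.6149, 0.216 , 0.0869]), np.float64(0.039383359305566766), 448)
cap 175 [0.6182 0.2134 0.1847] [0.6168 0.215  0.1832] 0.18843774168010824
```

View pics/scene9.png

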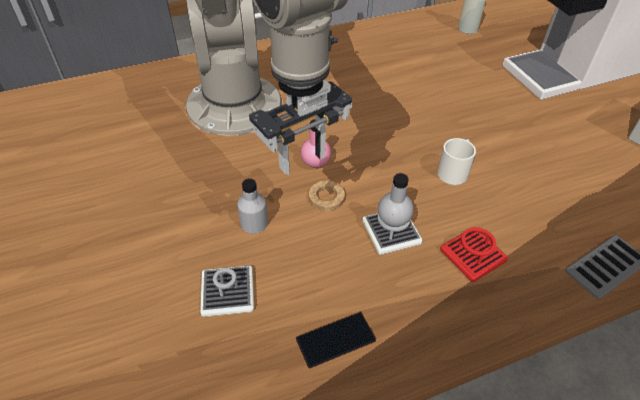

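View pics/top9.png

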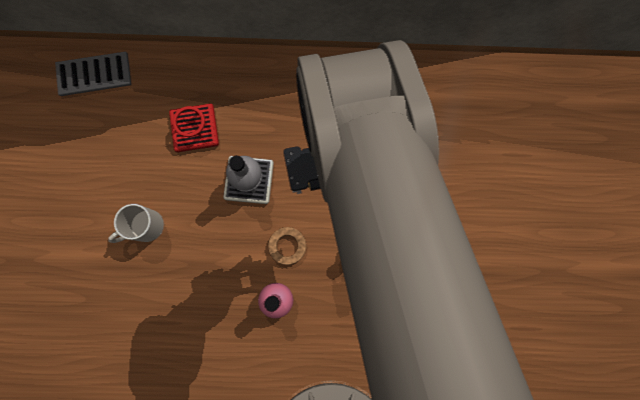

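The scene view shows the carafe standing upright in the wide ring at (396,205), and the top view shows its cap at (237,163). The bottle is still at (252,208), the gripper is well clear, and the cap lines up with the ball. Handing in.

```bash
python3 -c "
from rig import *
print(job_done())"
```

```text
the job is handed in; nothing more can be done
None
```

I gripped the carafe by its neck, lifted it out of the cork ring and lowered it slowly into the wide ring. Then I eased the grip, opened the fingers and moved the gripper clear. I handed the job in at about 14 s on the robot's clock.

- **Seating and tilt:** in the top view the ball's centre is at (0.6147, 0.2145, 0.086), against a ring axis of (0.614, 0.2138) and a nominal seat height of 0.086. The cap is within 1 mm of being directly above the ball.
- **Forces:** the highest force reading was about 10 N vertically and 3 N sideways, when the ball met the ring. I eased off before releasing. The force was near zero after letting go.
- **Other objects:** the bottle looked unmoved in the scene view, and no other object appeared to have moved.
- **Disagreement:** the scene camera's ball fit put it about 2 mm from the ring centre in both x and y. I put this down to that camera's one-sided view, because its silhouette check before lowering agreed to about 1 mm with the wrist view.

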